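Return the used cups through the spring gate

ROBOT

A 6-joint arm with a two-finger parallel gripper is mounted at the origin on the work surface. World frame = base frame: x ahead of the robot, y to its left, z up, the work surface at z = 0. Lengths are in m, angles in rad, forces in N, time in s.
With the tool pointing down it reaches from about 0.225 to 0.725 m from the base axis. Payload 3.1 kg.
Tool frame: the origin (TCP) lies midway between the tips of the shut fingers; the grasp point (between the pads) lies 19 mm behind it; z points along the fingers, x is the direction in which the jaws open and shut, and the axes are right-handed (so a half turn about z gives the same grasp; the last joint's range is limited). The gripper opens to 85 mm and grips with 20 to 120 N. Pads are 22 mm wide; open, the fingers measure 114 mm over their backs; the gripper's body (76 mm by 85 mm) begins 54 mm behind the grasp point. The pads swing forward as they close: fully open they stand 13 mm farther back than shut.
Start: joints at [-0.128, 0.048, 0.099, 1.622, 0, 1.443], TCP at [0.525, -0, 0.231] pointing down, gripper open.
Joint ranges: [-2.91, 2.91], [-0.99, 1.94], [-1.21, 1.42], [-2.12, 2.29], [-1.49, 1.47], [-3.14, 3.14]. Speed limits (rad/s): [2.79, 2.79, 3.14, 3.14, 3.14, 3.14].

INTERFACE

Orientations are given as [roll, pitch, yaw] about the fixed x, y, z axes, in that order (R = Rz(yaw) Ry(pitch) Rx(roll)).
In Python, from plant import observe, snapshot, camera_model, close_job, search_frame, outline_of gives the robot as it stands. The module is installed in compiled form; this text tells all that it offers.
- The arm moves only by the shell command python3 -m crank 'ROWS' [OPENING] [FORCE]. ROWS is JSON, a list of rows, each a list of 4 numbers: the shift along the tool's x, y, z in m, then the turn about the tool's z in rad. In form: [[x, y, z, spin], ...]. A call has 1 to 20 rows; each row is the pose to reach, as a shift and turn from the pose commanded when the call began, along the tool's axes at that moment; what a row does not reach only later rows make up. A row lasts 1/10 s, in which the tool goes at most 50 mm and 8.59 degrees, less where a joint would pass 70% of its speed; a pose out of reach is approached as far as the arm can. A call with a gripper value outside its range is refused whole. OPENING is the finger opening in m, from 0 to 0.0854, set as the call begins (- or left out, the last holds). The fingers move at their own pace and stop on an object; FORCE is the grip in N (left out, the last holds). Time passes only in rows, so rows that repeat a pose let the fingers close. It gives the time, the measured TCP pose, the force and the opening at its end, in the units of the state.
- observe(): the state, without advancing time (a new reading comes with each control period).
- snapshot(name): name is "scene" or "side" or "wrist"; returns the picture (480x640x3 uint8, blue, green, red); there is no depth.
- camera_model(name): a dict with "mtx" (3x3 intrinsics, pixels), "eye" and "orientation" of the camera in the world. Camera axes: x right, y up, looking along -z (the intrinsics and any distortion apply to the point x, -y, -z); pixel columns grow to the right and rows downward; lengths in m; the calibration is good to about 2 mm. The wrist camera is an equidistant fisheye: a pixel r from the principal point sees the ray r / f radians off the axis. A picture is of the moment at which its call begins: read the wrist's pose just before it. camera_model takes no time and is no camera call; for the wrist camera it gives the pose at the moment of the call.
- close_job(): hands the job in, once; it reports no verdict.
Trained networks look in the newest picture that a camera, given by its name, has taken for a name from the list of things; names that differ only in an ending like _2 or _b are one class to them, and where a whole thing is asked for, a point or a joint stands for the part that bears it (a point fixed in the world has none). Each returns a list of dicts, best first, with "confidence" (0 to 1); they miss things now and then, are a little off and sometimes report something else, mostly with a low value. They report only what shows in the picture. A call takes as long as a camera call. They do not tell look-alikes from the thing itself.
- search_frame(camera, thing): "centre" ([x, y, z] in m, in world coordinates, good to about 4 mm: the middle of the surface that is visible of it).
- outline_of(camera, thing): "pixels" (480x640 bool, what is visible of it).
The state is a dict: "time_s": time; "qpos": joint angles; "qd": joint speeds; "joint_torque": joint torques, N m; "tool_pos": TCP position; "orientation": TCP orientation; "ft_force": force on the tool from outside, world axes, zero at the start; "moment": the same for the moment, N m; "finger_gap": finger opening in m.
Only numpy, scipy, OpenCV 4.12 (cv2) and the standard library are available. Lean on these libraries where they do the work, as an engineer would, in place of code of your own. Each camera call takes 0.05 s, during which the arm holds its last target. There are 200 camera calls.

TASK

Send the red caddy with the used espresso cups into the wash-up bay: bring it in front of the gates, then slide it, upright on the counter, in through the two yellow spring gates, far enough that both gates swing fully shut behind it. Leave it standing in the bay.

Things in the scene. Friction and masses are not known exactly. Their poses are not given: they have to be found in the camera images.
- red_caddy: Loose red caddy, about 0.4 kg, with two white espresso cups fixed in it. Tray 140 mm long (x), 84 wide (y), walls 30 high; in its middle an upright handle 28 mm along x, 16 thick along y, top 90 mm above the underside. Cups at x = +-40 mm, tops at 48, radius 25. Origin: centre of underside, z up. Either end may lead. The green (jars) and white (sachets) caddies of the same shape are not wanted.
- wash_bay: Fixed open-topped steel bay, no sill, its floor is the counter. Origin: middle of the gate line, at counter level; x into the bay, y left. Walls 36 mm high, inner faces at y = +-64 and x = 226 mm. Opening at x = 0 is 108 mm wide between 42 mm high posts, shut by two gates. Gates shut once the caddy's rear is 55 mm past the line (centre x over 125 mm); its nose meets the end wall at x = 156.
- gate_left (a joint): Yellow gate leaf on an upright hinge at y = +54 mm of the bay, 52 mm wide, 4 thick, 4 to 36 mm above the counter. Rad: 0 shut, grows to 1.5 as it swings into the bay; cannot swing outward. A light spring (under 2 N at its tip) shuts it.
- gate_right (a joint): The mirror-image leaf at the right post (y = -54 mm); 0 shut, grows to 1.5 as it swings into the bay.
Things that resemble listed ones, but are neither listed nor needed, are in the scene too. Of the things that look like the red_caddy, take the one that is farthest from the robot's base at the start.

How it is judged:
On the way:
1. the red caddy, upright on the counter, stands in the gateway and holds both gates open (over 0.5 rad) (value of joint each of gate_left, gate_right above 0.5 rad and x of red_caddy in the frame of wash_bay between -0.07 and 0.1 m and y of red_caddy in the frame of wash_bay between -0.035 and 0.035 m and angle between red_caddy's own z axis and vertical below 0.2 rad and height (world z) of red_caddy below 0.02 m), for 0.1 s.
At the end, for the whole second after the job is handed in: The red caddy stands at rest and upright (within 0.1 rad) on the counter inside the bay, its centre 105 to 175 mm past the gate line and within 35 mm of the bay's middle line, and both gates are shut (within 0.12 rad) (x of red_caddy in the frame of wash_bay between 0.105 and 0.175 m and y of red_caddy in the frame of wash_bay between -0.035 and 0.035 m and height (world z) of red_caddy below 0.008 m and angle between red_caddy's own z axis and vertical below 0.1 rad and linear speed of red_caddy below 0.03 m/s and value of joint each of gate_left, gate_right below 0.12 rad); the robot touches nothing.
It also fails if it takes over 51 s, if anything falls off the work surface, if the arm or the gripper's body presses on something with over 40 N, if the wrist force passes 120 N, or if a joint passes its speed limit or range.

## Working session

There is one attempt and no reset: what is moved stays moved. The work goes in short steps, Python scripts to look and compute and a shell command to move; the robot and the scene stay as the last step left them, time stands still between calls to the robot, and variables do not carry over. Pictures are saved under pics/ and viewed, about 8 in all and at most 12, crops included, and the job is handed in when it is done.

```bash
mkdir -p pics; python3 - <<'E'
from plant import *
import cv2,numpy as np
a=snapshot("scene");
for n in ["red_caddy","wash_bay","gate_left","gate_right"]:
    for d in search_frame("scene",n): print(n,np.round(d["centre"],3),round(d["confidence"],2))
b=snapshot("side")
for n in ["red_caddy","wash_bay"]:
    for d in search_frame("side",n): print("side",n,np.round(d["centre"],3),round(d["confidence"],2))
cv2.imwrite("pics/a.png",a);cv2.imwrite("pics/b.png",b)
s=observe();print(s["time_s"],s["tool_pos"],s["orientation"],s["finger_gap"])
for n in("scene","side"):print(camera_model(n))
E
```

```text
red_caddy [0.26  0.239 0.028] 0.97
red_caddy [ 0.467 -0.083  0.022] 0.9
red_caddy [ 0.262 -0.285  0.028] 0.9
red_caddy [0.547 0.094 0.021] 0.45
wash_bay [ 0.683  0.112 -0.002] 0.85
gate_left [0.554 0.148 0.02 ] 0.69
gate_right [0.552 0.096 0.02 ] 0.59
side red_caddy [ 0.45  -0.073  0.029] 0.94
side red_caddy [0.254 0.215 0.022] 0.87
side red_caddy [ 0.248 -0.27   0.027] 0.66
side wash_bay [ 0.657  0.114 -0.002] 0.91
0.4 [5.24907988e-01 8.38745321e-06 2.31131574e-01] [-3.14154508e+00  3.33940442e-04  4.34746903e-05] 0.08528890029471775
{'mtx': array([[433.60506144,   0.        , 320.7537821 ],
       [  0.        , 433.60506144, 244.1235944 ],
       [  0.        ,   0.        ,   1.        ]]), 'eye': array([ 1.05403709, -0.15750593,  0.64531473]), 'orientation': array([ 0.79442049, -0.00575348,  1.36581746])}
{'mtx': array([[453.95626144,   0.        , 318.36299056],
       [  0.        , 453.95626144, 247.30943378],
       [  0.        ,   0.        ,   1.        ]]), 'eye': array([0.2466447 , 0.4321963 , 0.64633376]), 'orientation': array([ 7.32329201e-01,  1.47160680e-03, -2.70990932e+00])}
```

View pics/a.png

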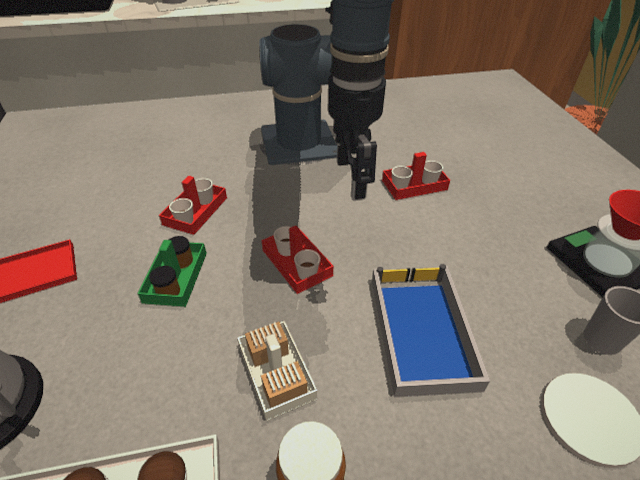

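View pics/b.png

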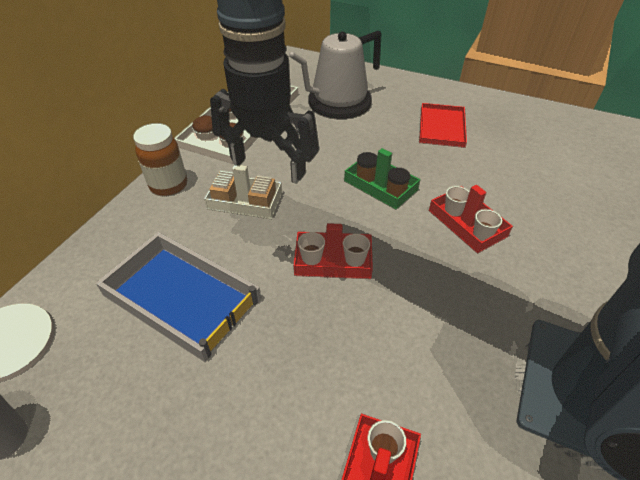

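The scene view shows three red caddies with cups. The middle one, at scene pixel (297,258), is the farthest from the base. The bay's gate posts are at about (378,270) and (443,267), and its far corners at (397,391) and (486,381). Next I'll take a wrist view and compute rough poses.

```bash
cat > h.py <<'E'
from plant import *
import cv2,numpy as np
from scipy.spatial.transform import Rotation as Ro
def ray(cam,uv,m=None):
    m=m or camera_model(cam); K=m["mtx"]
    v=np.array([(uv[0]-K[0,2])/K[0,0],(uv[1]-K[1,2])/K[1,1]])
    if cam=="wrist":
        r=np.hypot(*v); d=np.array([*(v/r*np.sin(r)),np.cos(r)])
    else: d=np.array([*v,1.])
    return np.array(m["eye"]),Ro.from_euler("xyz",m["orientation"]).apply(d*[1,-1,-1])
def at(cam,uv,z,m=None):
    e,d=ray(cam,uv,m); return e+d*(z-e[2])/d[2]
E
python3 - <<'E'
from h import *
m=camera_model("wrist");w=snapshot("wrist");cv2.imwrite("pics/w.png",w);print(m)
for n in ["red_caddy","wash_bay","gate_left","gate_right"]:
    for d in search_frame("wrist",n): print(n,np.round(d["centre"],3),round(d["confidence"],2))
for p,z in [((374,268),.042),((446,265),.042),((486,379),.036),((397,388),.036)]: print("scene",at("scene",p,z)[:2].round(3))
for p,z in [((294,276),0),((372,277),0),((335,226),.09)]: print("side",at("side",p,z)[:2].round(3))
E
```

```text
{'mtx': array([[371.64829954,   0.        , 319.22535004],
       [  0.        , 371.64829954, 241.60291823],
       [  0.        ,   0.        ,   1.        ]]), 'eye': array([0.52433917, 0.08408587, 0.37313451]), 'orientation': array([-0.33241805, -0.0009901 , -0.00052322])}
red_caddy [ 0.459 -0.073  0.017] 0.95
red_caddy [0.263 0.208 0.024] 0.74
wash_bay [0.657 0.108 0.002] 0.78
gate_left [0.549 0.151 0.036] 0.65
gate_right [0.546 0.098 0.038] 0.64
scene [0.536 0.056]
scene [0.556 0.192]
scene [0.785 0.16 ]
scene [0.772 0.022]
side [ 0.502 -0.013]
side [ 0.372 -0.07 ]
side [ 0.451 -0.079]
```

View pics/w.png

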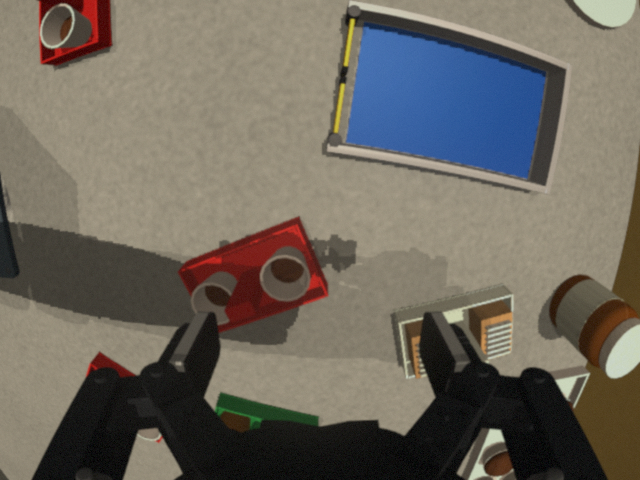

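The wrist view shows the caddy's rim corners at about (180,268), (299,218), (328,295) and (217,333). The gate posts are at (354,11) and (335,140), and the bay's far corners at (566,66) and (547,190).

```bash
python3 - <<'E'
from h import *
f=lambda p,z:at("wrist",p,z)[:2]
c=[f(p,.03) for p in [(180,268),(299,218),(328,295),(217,333)]]
print("cad",np.round(c,3),np.mean(c,0))
for a,b in((0,1),(3,2),(0,3),(1,2)):
    d=c[b]-c[a];print(np.hypot(*d).round(3),np.degrees(np.arctan2(d[1],d[0])).round(1))
L,R=f((354,11),.042),f((335,140),.042)
F1,F2=f((566,66),.036),f((547,190),.036)
N1,N2=f((358,4),.036),f((328,150),.036)
print("posts",L,R,(L+R)/2,"gate mid",f((344,74),.036),"far",F1,F2,"near",N1,N2)
for a,b in((R,L),(F2,F1),(R,F2),(N2,F2),(N1,F1)):
    d=b-a;print(np.hypot(*d).round(3),np.degrees(np.arctan2(d[1],d[0])).round(1))
w=cv2.imread("pics/w.png")
cv2.imwrite("pics/wc.png",np.hstack([cv2.resize(w[200:350,160:360],(400,300)),cv2.resize(w[0:160,310:410],(188,300))]))
E
```

```text
cad [[ 0.378 -0.064]
 [ 0.505 -0.011]
 [ 0.534 -0.093]
 [ 0.41  -0.143]] [ 0.4568018  -0.07758718]
0.138 22.7
0.134 22.0
0.085 -68.1
0.087 -71.0
posts [0.55530241 0.18284794] [0.53877172 0.06452215] [0.54703707 0.12368505] gate mid [0.54680919 0.124456  ] far [0.77964873 0.15910704] [0.76473906 0.02484718] near [0.55950938 0.19176805] [0.53276787 0.05500622]
0.119 82.0
0.135 83.7
0.229 -10.0
0.234 -7.4
0.223 -8.4
```

View pics/wc.png

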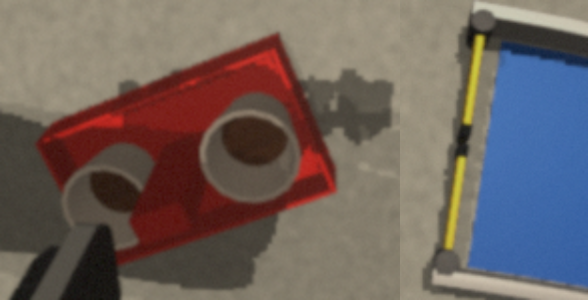

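Caddy: (0.457, -0.078), yaw 22°. Bay: origin (0.547, 0.124), yaw -8°. I'll go above the handle and turn the jaws to caddy y.

```bash
python3 -m crank '[[-0.017,0.019,0.015,-0.15],[-0.034,0.038,0.03,-0.30],[-0.051,0.058,0.045,-0.45],[-0.068,0.077,0.06,-0.60],[-0.068,0.077,0.06,-0.75],[-0.068,0.077,0.06,-0.9],[-0.068,0.077,0.06,-1.05],[-0.068,0.077,0.06,-1.2],[-0.068,0.077,0.06,-1.35],[-0.068,0.077,0.06,-1.5],[-0.068,0.077,0.06,-1.65],[-0.068,0.077,0.06,-1.8],[-0.068,0.077,0.06,-1.95],[-0.068,0.077,0.06,-1.96],[-0.068,0.077,0.06,-1.96],[-0.068,0.077,0.06,-1.96],[-0.068,0.077,0.06,-1.96]]'
python3 - <<'E'
from h import *
s=observe();print(s["qpos"].round(3) if hasattr(s["qpos"],"round") else s["qpos"],s["tool_pos"],s["orientation"],s["ft_force"])
m=camera_model("wrist");w=snapshot("wrist");cv2.imwrite("pics/w2.png",w)
import json;json.dump({k:np.array(v).tolist() for k,v in m.items()},open("m2.json","w"))
for d in search_frame("wrist","red_caddy"): print(np.round(d["centre"],3),d["confidence"])
E
```

```text
time_s: 2.35
tool_pos: [0.457, -0.077, 0.1713]
orientation: [3.142, 0.0, 1.959]
ft_force: [0.4, -0.7, -0.0]
finger_gap: 0.0854
[-0.312 -0.118 -0.181  1.507  0.    -0.7  ] [ 0.45700137 -0.07702605  0.17132399] [3.14154423e+00 1.86546236e-05 1.95868059e+00] [ 0.41860644 -0.73539308 -0.04726536]
[ 0.447 -0.082  0.019] 0.94
[0.268 0.18  0.013] 0.76
```

View pics/w2.png

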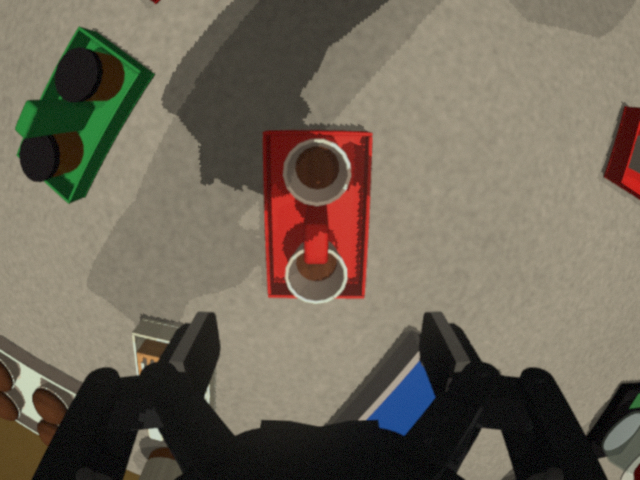

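The caddy is well aligned between the jaws, with rim corners at (264,131), (372,131), (365,297) and (269,297) and the handle top at about (316,248).

```bash
python3 - <<'E'
from h import *
import json
m={k:np.array(v) for k,v in json.load(open("m2.json")).items()}
c=np.array([at("wrist",p,.03,m)[:2] for p in [(264,131),(372,131),(365,297),(269,297)]])
print(c.round(3),c.mean(0))
for a,b in((0,3),(1,2)):
    d=c[b]-c[a];print(np.hypot(*d),np.degrees(np.arctan2(d[1],d[0])))
print("handle",at("wrist",(316,248),.09,m))
R=Ro.from_euler("xyz",[3.14159,0,1.959])
for t in [c.mean(0),at("wrist",(316,248),.09,m)[:2]]: print("tool shift",R.inv().apply([*(t-[.457,-.077]),0]).round(4))
E
```

```text
[[ 0.403 -0.144]
 [ 0.372 -0.069]
 [ 0.501 -0.017]
 [ 0.533 -0.093]] [ 0.45230946 -0.08058286]
0.13911926295849067 21.57272632022388
0.1389309780193704 21.99498844634764
handle [ 0.45495876 -0.08004938  0.09      ]
tool shift [-0.0015 -0.0057 -0.    ]
tool shift [-0.002 -0.003 -0.   ]
```

```bash
python3 -m crank '[[-0.002,-0.004,0.03,0],[-0.002,-0.004,0.06,0],[-0.002,-0.004,0.085,0],[-0.002,-0.004,0.105,0],[-0.002,-0.004,0.116,0],[-0.002,-0.004,0.116,0],[-0.002,-0.004,0.116,0]]' && python3 -m crank '[[0,0,0,0],[0,0,0,0],[0,0,0,0],[0,0,0,0],[0,0,0,0],[0,0,0,0],[0,0,0,0],[0,0,0,0],[0,0,0,0],[0,0,0,0]]' 0 50
```

```text
time_s: 3.15
tool_pos: [0.4545, -0.0805, 0.056]
orientation: [3.141, 0.001, 1.96]
ft_force: [-0.2, 0.5, 0.5]
finger_gap: 0.0854
time_s: 4.15
tool_pos: [0.4544, -0.0807, 0.0557]
orientation: [3.141, 0.001, 1.96]
ft_force: [-0.6, -0.8, 2.4]
finger_gap: 0.0151
```

```bash
python3 -m crank '[[0,0,-0.012,0],[0,0,-0.025,0],[0.01,0.003,-0.03,0.05],[0.03,0.01,-0.03,0.14],[0.05,0.017,-0.03,0.24],[0.075,0.025,-0.03,0.34],[0.1,0.033,-0.03,0.44],[0.125,0.041,-0.03,0.5],[0.15,0.049,-0.03,0.529],[0.17,0.056,-0.03,0.529],[0.187,0.061,-0.03,0.529],[0.2,0.065,-0.03,0.529],[0.2096,0.0686,-0.03,0.529],[0.2096,0.0686,-0.03,0.529],[0.2096,0.0686,-0.03,0.529],[0.2096,0.0686,-0.015,0.529],[0.2096,0.0686,-0.005,0.529],[0.2096,0.0686,0,0.529],[0.2096,0.0686,0,0.529],[0.2096,0.0686,0,0.529]]'
python3 - <<'E'
from h import *
import json
m=camera_model("wrist");w=snapshot("wrist");cv2.imwrite("pics/w3.png",w)
json.dump({k:np.array(v).tolist() for k,v in m.items()},open("m3.json","w"))
a=snapshot("scene");cv2.imwrite("pics/s3.png",cv2.resize(a[130:410,230:510],None,fx=2,fy=2))
E
```

```text
time_s: 6.15
tool_pos: [0.4376, 0.1389, 0.0556]
orientation: [-3.141, 0.001, 1.43]
ft_force: [-2.6, -2.1, 1.9]
finger_gap: 0.0154
```

View pics/w3.png

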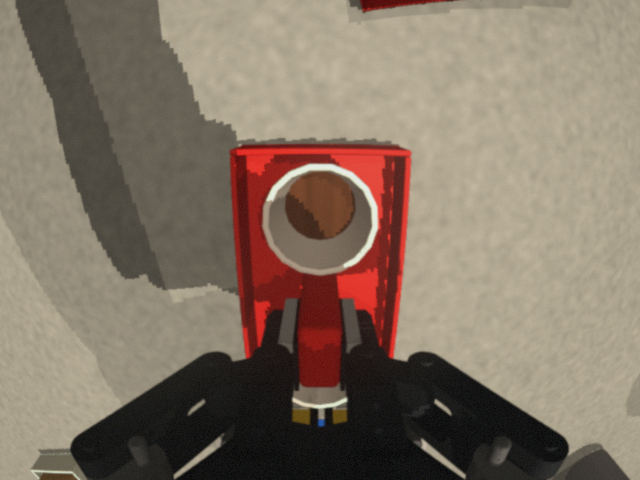

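View pics/s3.png

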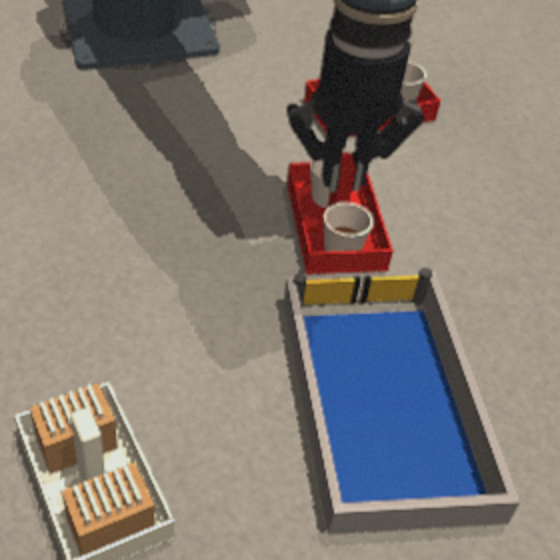

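The wrist view shows the gate meeting point at (321,415), straight ahead of the handle. In the scene crop the caddy's nose runs (309,270)–(389,268), just before the shut gates. A quick numeric check in the bay frame:

```bash
python3 - <<'E'
from h import *
a=np.radians(-8.1);X=np.array([np.cos(a),np.sin(a)]);Y=np.array([-X[1],X[0]]);o=np.array([.547,.124])
for u,v,z in [(307,272,0),(390,269,0),(304,251,.03),(389,247,.03),(300,275,.042),(425,270,.042),(362,277,.036),(332,515,.03),(512,495,.03),(338,500,.0),(477,488,0)]:
    p=at("scene",(230+u/2,130+v/2),z)[:2]-o; print(u,v,(p@X).round(4),(p@Y).round(4))
E
```

```text
307 272 -0.0435 -0.0391
390 269 -0.0427 0.0458
304 251 -0.0444 -0.0452
389 247 -0.045 0.0401
300 275 -0.002 -0.0573
425 270 -0.0015 0.0623
362 277 -0.0014 0.0027
332 515 0.2329 -0.0697
512 495 0.225 0.0724
338 500 0.2054 -0.0557
477 488 0.2018 0.0596
```

Centred to within 3 mm. I'll shift 2 mm left and slide in.

```bash
python3 -m crank '[[0.002,0.008,0,0],[0.002,0.018,0,0],[0.002,0.03,0,0],[0.002,0.042,0,0],[0.002,0.054,0,0],[0.002,0.066,0,0],[0.002,0.078,0,0],[0.002,0.09,0,0],[0.002,0.1,0,0],[0.002,0.11,0,0],[0.002,0.115,0,0],[0.002,0.115,0,0]]'
python3 - <<'E'
from h import *
a=snapshot("scene");cv2.imwrite("pics/s4.png",cv2.resize(a[130:410,230:510],None,fx=2,fy=2))
E
```

```text
time_s: 7.45
tool_pos: [0.5535, 0.1255, 0.0557]
orientation: [3.141, -0.001, 1.431]
ft_force: [-4.5, 1.3, 4.5]
finger_gap: 0.0153
```

View pics/s4.png

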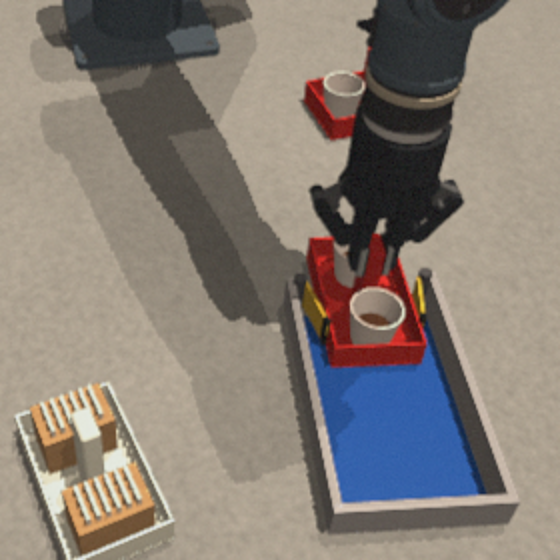

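The caddy stands in the gateway and both leaves are swung well open, at (316,312) and (421,298). It sits slightly to the left, so I'll correct 3 mm while finishing the slide.

```bash
python3 -m crank '[[-0.001,0.008,0,0],[-0.003,0.018,0,0],[-0.003,0.03,0,0],[-0.003,0.042,0,0],[-0.003,0.054,0,0],[-0.003,0.066,0,0],[-0.003,0.078,0,0],[-0.003,0.09,0,0],[-0.003,0.102,0,0],[-0.003,0.114,0,0],[-0.003,0.125,0,0],[-0.003,0.132,0,0],[-0.003,0.137,0,0],[-0.003,0.137,0,0],[-0.003,0.137,0,0],[-0.003,0.137,0,0]]'
python3 - <<'E'
from h import *
a=snapshot("scene");cv2.imwrite("pics/s5.png",cv2.resize(a[130:410,230:510],None,fx=2,fy=2))
E
```

```text
time_s: 9.1
tool_pos: [0.6888, 0.1032, 0.0557]
orientation: [3.139, -0.0, 1.431]
ft_force: [0.1, -0.1, 2.8]
finger_gap: 0.0153
```

View pics/s5.png

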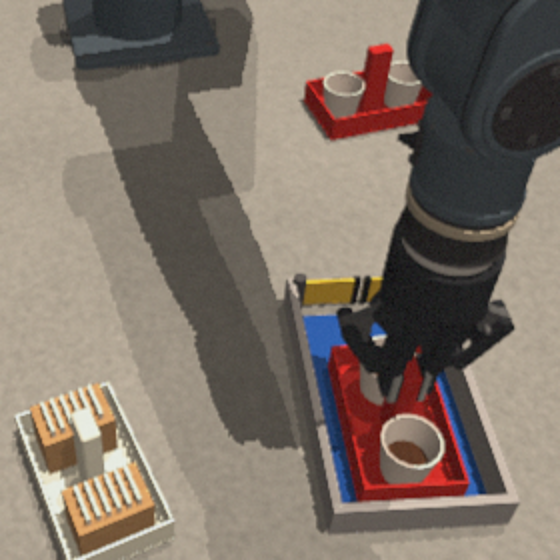

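The gates look shut and the caddy is fully in. Releasing with a partial opening, then rising straight up.

```bash
python3 -m crank '[[0,0,0,0],[0,0,0,0],[0,0,0,0],[0,0,0,0],[0,0,0,0],[0,0,0,0]]' 0.045 && python3 -m crank '[[0,0,-0.01,0],[0,0,-0.03,0],[0,0,-0.06,0],[0,-0.01,-0.09,0],[0,-0.04,-0.11,0],[0,-0.08,-0.13,0],[0,-0.12,-0.14,0],[0,-0.16,-0.15,0],[0,-0.2,-0.15,0],[0,-0.24,-0.15,0],[0,-0.26,-0.15,0],[0,-0.26,-0.15,0],[0,-0.26,-0.15,0],[0,-0.26,-0.15,0]]'
python3 - <<'E'
from h import *
a=snapshot("scene");cv2.imwrite("pics/s6.png",cv2.resize(a[130:410,230:510],None,fx=2,fy=2))
for n in ["red_caddy","gate_left","gate_right"]:
    for d in search_frame("scene",n): print(n,np.round(d["centre"],3),round(d["confidence"],2))
E
```

```text
time_s: 9.75
tool_pos: [0.6874, 0.1035, 0.0552]
orientation: [-3.142, 0.0, 1.431]
ft_force: [0.1, -0.1, -0.1]
finger_gap: 0.0453
time_s: 11.15
tool_pos: [0.4311, 0.1396, 0.2058]
orientation: [3.14, -0.0, 1.431]
ft_force: [-0.5, -0.2, 0.1]
finger_gap: 0.045
red_caddy [0.262 0.238 0.027] 0.88
red_caddy [0.699 0.098 0.019] 0.84
red_caddy [ 0.261 -0.282  0.024] 0.79
gate_left [0.555 0.151 0.022] 0.56
gate_right [0.549 0.098 0.02 ] 0.62
```

View pics/s6.png

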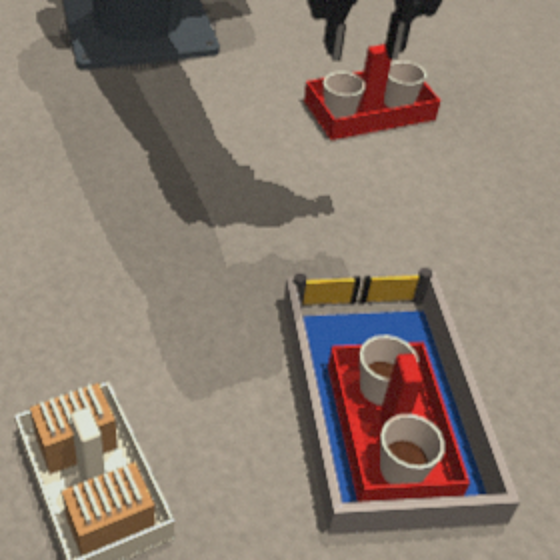

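The caddy stands upright in the bay, both gates at (330,291) and (393,289) are shut, and the gripper is clear. Handing in.

```bash
python3 -c "
from plant import *
print(close_job())"
```

```text
the job is handed in; nothing more can be done
None
```

The red caddy is standing in the wash-up bay with both gates shut behind it, and I handed the job in at about 11 s of the 51 s allowed.

- **What I did:** I took the red caddy farthest from the base, at about (0.455, -0.08), by its handle. I carried it to the front of the gates, set it down and slid it in through both gates. I then let go and pulled the arm back clear.
- **In the gateway:** A picture with the caddy at bay x ≈ 0 showed both gates swung well open. I judged their angles by eye and did not measure them.
- **Final picture:** The caddy is upright in the bay and both gates look shut. From the gripper position its centre is about 140 mm past the gate line and within a few mm of the middle line. The detector's (0.699, 0.098) for the surface it sees puts it about 10 mm farther in, still within the 105–175 mm allowed.
- **Forces:** The wrist force readings, taken at the end of each move, stayed under about 7 N.
- **Failed checks:** None of my checks failed. The only disagreements were small: the scene and wrist cameras differed by 2–3 mm.

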